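# Unlock the tube rack and take out the ocular tube

## Task

Lift the steel retaining bar straight up out of the rack's two open brackets and lay it flat on the bench, clear of the rack and the tray. Then take the black ocular tube out of the rack and lay it gently in the open tray, flat on the tray's floor. Leave the steel test bar lying where it is in the rack.

Things in the scene. Friction and masses are not known exactly. Their poses are not given: they have to be found in the camera images.
- rack: Fixed rack, base plate 150 x 250 x 8 mm (x, y, z), origin under its centre on the bench. Lanes along x at y = +-45 mm (tube in either one); each part lies loose in V saddles at x = +-45 mm (14 mm thick, 42 mm wide, tops z = 37). Brackets at x = 0, y = +-112 mm: 50 mm in x, 12 mm in y, tops z = 71, slots open upward, 24 mm wide, floors at z = 53. Nothing is clipped.
- bar: Loose steel bar, 0.25 kg, 254 mm long (y), 18 wide (x), 12 thick (z), with an upright grip tab at its middle: 46 mm along y, 18 thick, flush with the bar's sides, top at z = 40 mm. Origin: centre of its underside. At the start it lies in both bracket slots above the two held parts, underside 53 mm over the bench. It stands stably on its underside.
- ocular: Black ocular tube with a white cap, in the rack: 151 mm long, 25 mm diameter, 0.085 kg. Origin at its underside, which turns as it rolls: use tube_mid, the same tube's middle. A similar tube lying on the bench is not part of the job.
- tube_mid (a point): Middle of the ocular tube, on its axis; x runs along the tube (25 mm diameter, ends about 75 mm either way). In the rack it is 38 mm above the bench. Grasp here, across the barrel.
- test_bar: Plain ground steel test bar, 170 mm long, 20 mm diameter with 14 mm diameter ends, 0.3 kg, lying in the other lane of the rack. Origin: its middle, on its axis; x along the bar. To be left where it is.
- tray: Open tray fixed to the bench: outside 218 x 108 mm (x, y), 20 mm high, walls 4 mm thick, rubber floor at z = 6 mm. Origin: centre of its underside, on the bench; long side along x. The tube's axis lies 18.5 mm above the bench when it rests on the floor. On the side away from the rack a strip of bench 80 mm wide beside the tray is free along its length.
Mind the look-alikes: they are no part of the job. Leave any orange look-alike of the ocular alone.

How it is judged:
By the outcome, as a careful person would: the job done as asked, in the order asked, and still so for the second after the job is handed in, with the robot touching nothing.
It also fails if it takes over 64 s, if anything falls off the work surface, if the arm or the gripper's body presses on something with over 40 N, if the wrist force passes 120 N, or if a joint passes its speed limit or range.

## Robot

A 6-joint arm with a two-finger parallel gripper is mounted at the origin on a cart in front of the work surface, level with it; the furniture and walls round the work are solid. World frame = base frame: x ahead of the robot, y to its left, z up, the work surface at z = 0. Lengths are in m, angles in rad, forces in N, time in s.
With the tool pointing down it reaches from about 0.375 to 0.975 m from the base axis. Payload 3.8 kg.
Tool frame: the origin (TCP) lies at the very end of the fingers, on their centre line; the grasp point (between the pads) lies behind it (r.grip_depth is the z of the grasp point in the tool frame, in m); z points along the fingers, y is the line along which they close (so a half turn about z gives the same grasp; the last joint's range is limited). The gripper opens to 88 mm and grips with 3 to 60 N. Pads are 18 mm wide; open, the fingers measure 123 mm over their backs; the gripper's body (75 mm by 187 mm) begins 45 mm behind the grasp point.
Start: joints at [1.244, 0.264, 1.604, -0, 1.274, -0.037], TCP at [0.193, 0.647, 0.21] pointing down, gripper open.
Joint ranges: [-2.63, 2.63], [-0.94, 2.18], [0.31, 2.57], [-1.31, 4.45], [0, 2.66], [-2.55, 2.55]. Speed limits (rad/s): [2.57, 2.57, 3.14, 3.14, 3.14, 3.14].

## Interface

Orientations are given as a unit quaternion [w, x, y, z].
In Python, from cell import r gives the robot as it stands.
- The arm moves only by the tool send_rows, never from a script. Its argument "moves" is a list of rows, each an object with "xyz": the shift along the tool's x, y, z in mm, a list of three; "rotation": the turn, a rotation vector about the tool's x, y, z in degrees, a list of three; "fingers": the closure, from 0 (fully open) to 1 (shut). In form: [{"xyz": [x, y, z], "rotation": [wx, wy, wz], "fingers": fingers}, ...]. A call has 1 to 12 rows; each row shifts and turns the commanded pose from where the row before left it, along the tool's axes as they then stand; what a row does not reach is not made up. A row lasts 1/12 s, in which the tool goes at most 41.7 mm and 7.16 degrees, less where a joint would pass 70% of its speed; a pose out of reach is approached as far as the arm can. A call with a gripper value outside its range is refused whole. The fingers move at their own pace and stop on an object; "grip_force" is the grip in N (left out, the last holds). Time passes only in rows, so rows that do not move let the fingers close. It gives the time, the measured TCP pose, the force, the opening and the grip force at its end, in the units of the state.
- r.read_state(): the state, without advancing time (a new reading comes with each control period).
- r.capture(name): name is "side" or "top" or "wrist"; returns the picture (384x512x3 uint8, red, green, blue); there is no depth.
- r.camera_model(name): a dict with "fx", "fy", "cx", "cy" (pixels), "distortion" ([k1, k2, p1, p2, k3] as OpenCV has them; the pictures are not rectified), "extrinsics" (4x4, takes a point from camera to world coordinates); the wrist camera has in their place "hand_eye" (4x4, takes a point from camera to tool coordinates, whose origin is the TCP and whose axes are the flange's). Camera axes: x right, y down, z forward; pixel columns grow to the right and rows downward; lengths in m; the calibration is good to about 2 mm. A picture is of the moment at which its call begins: read the wrist's pose just before it. camera_model takes no time and is no camera call.
- r.finish_job(): hands the job in; it is judged then, once.
Trained networks look in the newest picture that a camera, given by its name, has taken for a name from the list of things; names that differ only in an ending like _2 or _b are one class to them, and where a whole thing is asked for, a point or a joint stands for the part that bears it (a point fixed in the world has none). Each returns a list of dicts, best first, with "conf" (0 to 1); they miss things now and then, are a little off and sometimes report something else, mostly with a low value. They report only what shows in the picture. A call takes as long as a camera call. They do not tell look-alikes from the thing itself.
- r.masks_of(camera, name): "mask" (384x512 bool, what is visible of it) and "extent" ([left, top, right, bottom] in pixels, round what is visible of it).
The state is a dict: "t": time; "q": joint angles; "joint_velocities": joint speeds; "joint_efforts": joint torques, N m; "eef_pos": TCP position; "ee_rot": TCP orientation; "ft_force": force on the tool from outside, world axes, zero at the start; "wrist_torque": the same for the moment, N m; "width": finger opening in m; "grasp_force": force on a finger pad.
Only numpy, scipy, OpenCV 4.12 (cv2) and the standard library are available. Lean on these libraries where they do the work, as an engineer would, in place of code of your own. Each camera call takes 0.05 s, during which the arm holds its last target. There are 200 camera calls.

## Working session

There is one attempt and no reset: what is moved stays moved. The work goes in short steps, Python scripts to look and compute and a tool call to move; the robot and the scene stay as the last step left them, time stands still between calls to the robot, and variables do not carry over. Pictures are saved under pics/ and viewed, at most 10 in all, crops included, and the job is handed in when it is done.

Besides the shell and the picture viewer there is one more tool, called as name(argument=value, ...), one argument or row to a line, values as JSON. send_rows: Moves the arm, as the interface text tells. Its arguments: {"type":"object","properties":{"moves":{"type":"array","items":{"type":"object","properties":{"xyz":{"type":"array","items":{"type":"number"}},"rotation":{"type":"array","items":{"type":"number"}},"fingers":{"type":"number"}}}},"grip_force":{"type":"number"}},"required":["moves"]}

```bash
ls; mkdir -p pics; python3 - <<'E'
from cell import r
import cv2,numpy as np
s=r.read_state();print(s['t'],s['eef_pos'],s['ee_rot'],s['width'],r.grip_depth)
ims=[]
for n in ("top","side"):
    im=r.capture(n);cv2.imwrite(f'pics/{n}0.png',im[:,:,::-1])
    m=r.camera_model(n);print(n,m['fx'],m['cx'],m['cy'],np.round(m['distortion'],3).tolist(),np.round(m['extrinsics'],3).tolist())
    for k in ("rack","bar","ocular","test_bar","tray"):
        print(n,k,[(round(d['conf'],2),d['extent']) for d in r.masks_of(n,k)][:4])
print(r.read_state()['t'])
print(r.camera_model('wrist'))
E
```

```text
pics
0.0 [0.19266148 0.64610552 0.20848478] [-1.85388815e-04  1.44399715e-01  9.89518814e-01 -1.09799856e-03] 0.08809722679583676 -0.0187
top 358.1287930049049 253.2084901484875 192.08391724215474 [-0.103, 0.0, 0.0, 0.0, 0.0] [[0.023, -0.982, 0.185, 0.396], [-1.0, -0.023, 0.004, 0.092], [0.001, -0.185, -0.983, 0.969], [0.0, 0.0, 0.0, 1.0]]
top rack [(0.81, [167.5, 192.1, 266.0, 250.3])]
top bar [(0.9, [167.8, 213.2, 266.1, 223.2])]
top ocular [(0.67, [228.5, 195.2, 241.9, 250.0]), (0.56, [127.5, 150.7, 150.8, 203.5])]
top test_bar [(0.7, [167.0, 211.2, 267.1, 223.3]), (0.6, [196.4, 186.0, 207.6, 249.6]), (0.34, [230.3, 193.4, 241.8, 247.9])]
top tray [(0.32, [197.5, 187.8, 205.7, 247.8])]
side 356.2404246984675 252.73888210869603 190.99938961084354 [-0.026, 0.0, 0.0, 0.0, 0.0] [[0.895, -0.28, 0.346, 0.19], [-0.445, -0.594, 0.671, -0.614], [0.017, -0.754, -0.656, 0.718], [0.0, 0.0, 0.0, 1.0]]
side rack [(0.59, [186.7, 145.3, 261.6, 217.7])]
side bar []
side ocular [(0.8, [204.1, 132.6, 247.4, 142.1]), (0.58, [205.7, 177.2, 252.3, 192.9])]
side test_bar [(0.77, [190.2, 162.3, 242.0, 176.2])]
side tray [(0.73, [257.4, 235.2, 353.3, 299.4])]
0.6
{'fx': 276.52095423497235, 'fy': 276.52095423497235, 'cx': 256.84476320045434, 'cy': 193.08166991901751, 'distortion': array([-0.01372588,  0.        ,  0.        ,  0.        ,  0.        ]), 'hand_eye': array([[ 9.82932098e-04, -9.47944942e-01, -3.18432757e-01,
         8.37298182e-02],
       [ 9.99997721e-01,  1.53522071e-03, -1.48343672e-03,
        -2.22399079e-05],
       [ 1.89508089e-03, -3.18430573e-01,  9.47944291e-01,
        -1.74968607e-01],
       [ 0.00000000e+00,  0.00000000e+00,  0.00000000e+00,
         1.00000000e+00]])}
```

```bash
python3 - <<'E'
import cv2
a=cv2.imread('pics/top0.png');b=cv2.imread('pics/side0.png')
cv2.imwrite('pics/t0.png',cv2.resize(a,(800,600)));cv2.imwrite('pics/s0.png',cv2.resize(b,(800,600)))
E
```

```text
(no output)
```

View pics/t0.png

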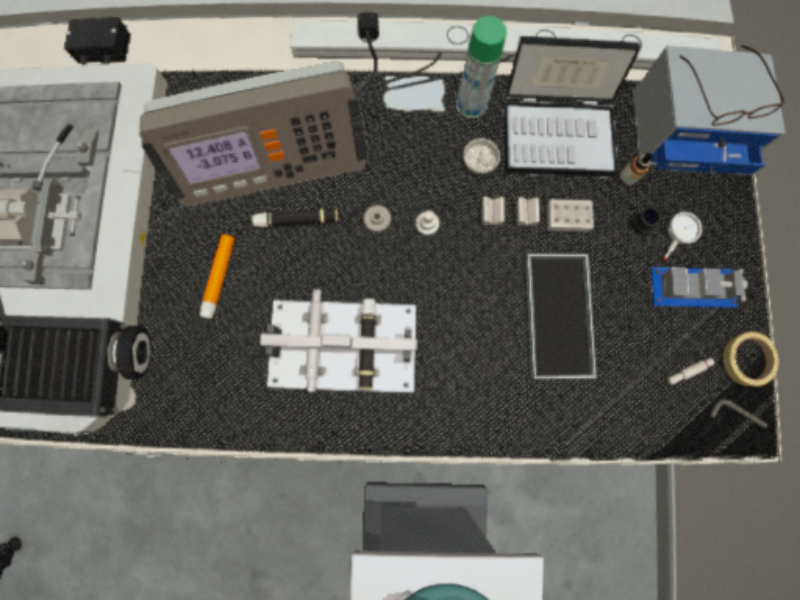

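View pics/s0.png

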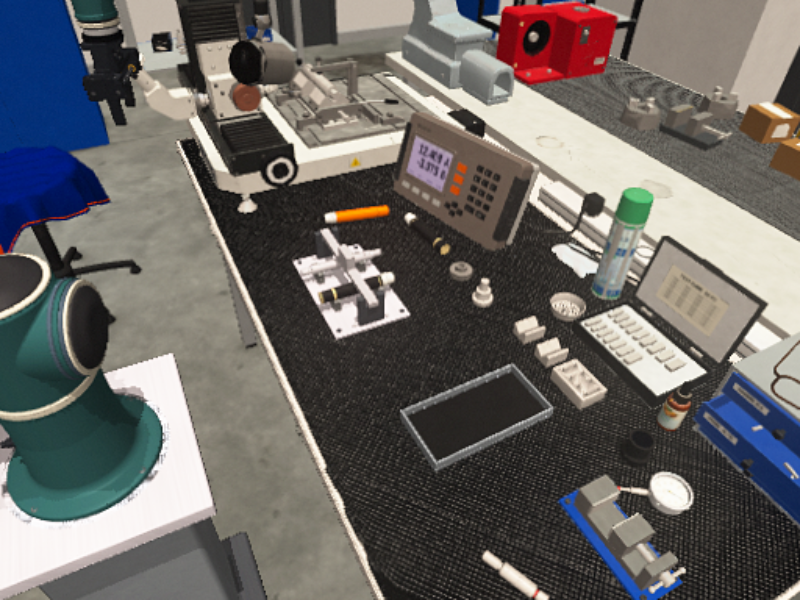

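The top view (800×600) shows these tube candidates: black tube under the bar in the rack at (368,345), black tube on the bench at (295,217), and orange tube at (217,277). By the description I choose the one in the rack, in the right-hand lane. The steel test bar is at (314,340), the bar's tab at (336,341) and the tray at (561,316).

```bash
cat > h.py <<'E'
from cell import r
import cv2,numpy as np
from scipy.spatial.transform import Rotation as R
def ext(n,s=None):
    m=r.camera_model(n)
    if n!='wrist': return m,np.array(m['extrinsics'])
    T=np.eye(4);q=np.array(s['ee_rot']);T[:3,:3]=R.from_quat(q[[1,2,3,0]]).as_matrix();T[:3,3]=s['eef_pos']
    return m,T@np.array(m['hand_eye'])
def K(m): return np.array([[m['fx'],0,m['cx']],[0,m['fy'],m['cy']],[0,0,1.]])
def px2w(n,p,z,s=None):
    m,T=ext(n,s)
    u=cv2.undistortPoints(np.array(p,float).reshape(-1,1,2),K(m),np.array(m['distortion'])).reshape(-1,2)
    d=np.c_[u,np.ones(len(u))]@T[:3,:3].T
    return T[:3,3]+d*((z-T[2,3])/d[:,2])[:,None]
def w2px(n,P,s=None):
    m,T=ext(n,s);Q=(np.array(P,float)-T[:3,3])@T[:3,:3]
    return cv2.projectPoints(Q,np.zeros(3),np.zeros(3),K(m),np.array(m['distortion']))[0].reshape(-1,2)
def rect(mask,n,z,s=None):
    c=max(cv2.findContours(mask.astype(np.uint8),0,2)[0],key=cv2.contourArea).reshape(-1,2)
    w=px2w(n,c,z,s)[:,:2]*1000
    (x,y),(a,b),t=cv2.minAreaRect(w.astype(np.float32))
    if a<b:a,b,t=b,a,t+90
    return [round(float(v),1) for v in (x,y,a,b,(t+90)%180-90)]
E
python3 - <<'E'
from h import *
k=800/512
P=lambda l:[(x/k,y/k) for x,y in l]
print('tray',np.round(px2w('top',P([(527,253),(588,253),(597,378),(534,379)]),.02),3).tolist())
print('rack',np.round(px2w('top',P([(273,301),(414,304),(415,391),(266,390)]),.008),3).tolist())
print('tab',np.round(px2w('top',P([(321,340),(352,340),(336,335),(336,346)]),.093),3).tolist())
print('barends',np.round(px2w('top',P([(261,341),(416,344)]),.065),3).tolist())
print('tube',np.round(px2w('top',P([(369,300),(367,389)]),.045),3).tolist())
print('orange, black, caps',np.round(px2w('top',P([(217,277),(295,217),(377,217),(427,222)]),.02),3).tolist())
print('table edge',np.round(px2w('top',P([(300,452),(560,458)]),0),3).tolist())
r.capture('top')
print('bar',rect(r.masks_of('top','bar')[0]['mask'],'top',.065))
s=r.read_state();T=R.from_quat(np.array(s['ee_rot'])[[1,2,3,0]]).as_matrix();print(np.round(T,3))
im=cv2.imread('pics/top0.png');cv2.imwrite('pics/crop.png',cv2.resize(im[170:270,120:290],None,fx=4.5,fy=4.5,interpolation=2))
E
```

```text
tray [[0.665, -0.134, 0.02], [0.668, -0.244, 0.02], [0.448, -0.251, 0.02], [0.445, -0.142, 0.02]]
rack [[0.571, 0.311, 0.008], [0.571, 0.064, 0.008], [0.421, 0.059, 0.008], [0.416, 0.314, 0.008]]
tab [[0.495, 0.212, 0.093], [0.496, 0.163, 0.093], [0.503, 0.188, 0.093], [0.486, 0.188, 0.093]]
barends [[0.494, 0.314, 0.065], [0.495, 0.061, 0.065]]
tube [[0.57, 0.141, 0.045], [0.421, 0.139, 0.045]]
orange, black, caps [[0.609, 0.411, 0.02], [0.722, 0.279, 0.02], [0.725, 0.133, 0.02], [0.718, 0.044, 0.02]]
table edge [[0.314, 0.252, 0.0], [0.312, -0.19, 0.0]]
bar [496.6, 189.1, 255.1, 21.6, 88.6]
[[-0.958  0.286  0.   ]
 [ 0.286  0.958  0.   ]
 [-0.     0.    -1.   ]]
```

View pics/crop.png

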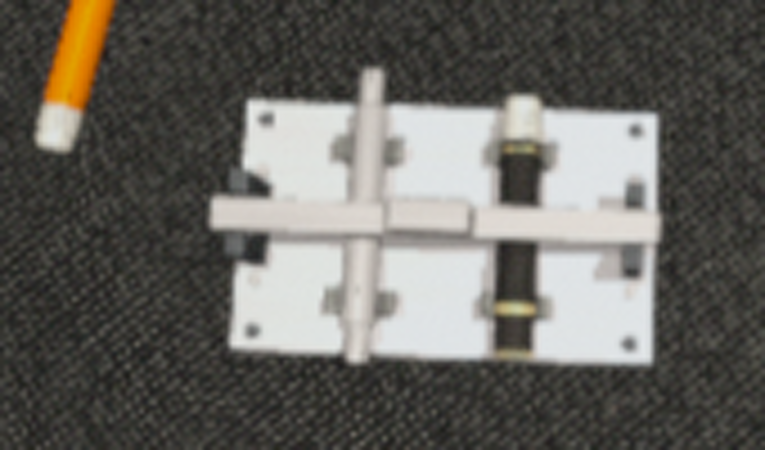

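Chosen tube: dark barrel with white cap, under the bar in the right lane, at crop (518,220). The orange tube is at crop (60,120). Rack sizes match the 150×250 given. Next I move over the tab.

send_rows(
  moves=[
    {"xyz":[-30,-25,0]},
    {"xyz":[-30,-25,0]},
    {"xyz":[-30,-25,0]},
    {"xyz":[-30,-25,0]},
    {"xyz":[-30,-25,0]},
    {"xyz":[-30,-25,0]},
    {"xyz":[-30,-25,0]},
    {"xyz":[-30,-25,0]},
    {"xyz":[-30,-25,0]},
    {"xyz":[-30,-25,0]},
    {"xyz":[-30,-25,0]},
    {"xyz":[-30,-25,0]},
  ],
)

```text
invalid input at $.moves[0]: expected keys xyz, rotation, fingers
```

send_rows(
  moves=[
    {"xyz":[-30,-25,0]},
    {"xyz":[-30,-25,0]},
    {"rotation":[0,0,7]},
    {"rotation":[0,0,7]},
    {"rotation":[0,0,7]},
    {"rotation":[0,0,7]},
    {"rotation":[0,0,7]},
    {"rotation":[0,0,7]},
    {"rotation":[0,0,7]},
    {"rotation":[0,0,7]},
    {"rotation":[0,0,7]},
    {"rotation":[0,0,7]},
  ],
)

```text
invalid input at $.moves[0]: expected keys xyz, rotation, fingers
```

send_rows(
  moves=[
    {"rotation":[0,0,3.4]},
    {},
    {},
  ],
)

```text
invalid input at $.moves[0]: expected keys xyz, rotation, fingers
```

```bash
cat > look.py <<'E'
import sys
from h import *
s=r.read_state();im=r.capture('wrist')
f,*it=sys.argv[1:]
cv2.imwrite(f'pics/{f}.png',cv2.resize(im[:,:,::-1],(800,600)))
print(s['t'],np.round(s['eef_pos'],4),'yaw y',np.round(R.from_quat(np.array(s['ee_rot'])[[1,2,3,0]]).as_matrix(),3).tolist(),s['width'],np.round(s['ft_force'],1))
for a in it:
    k,z=a.split(':')
    for d in r.masks_of('wrist',k)[:3]: print(k,round(d['conf'],2),d['extent'],rect(d['mask'],'wrist',float(z),s))
E
python3 look.py w1 bar:.065 ocular:.038 rack:.008
```

```text
0.7 [0.1929 0.6469 0.2099] yaw y [[-0.958, 0.286, 0.0], [0.286, 0.958, 0.0], [-0.0, 0.0, -1.0]] 0.08799861748376092 [ 0.5  0.  -0.6]
```

View pics/w1.png

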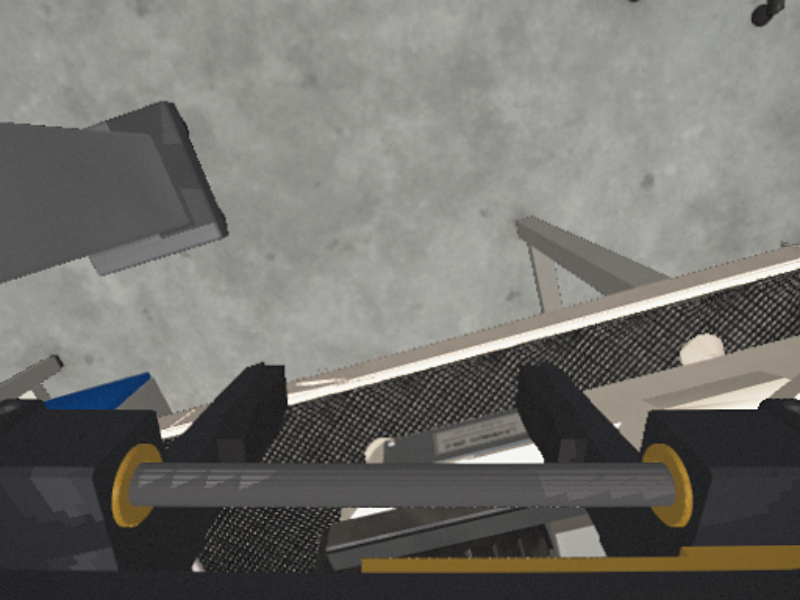

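The wrist view shows the machine close by on the right, so I go -y first, then diagonally.

send_rows(
  moves=[
    {"xyz":[-10,-34,-5],"rotation":[0,0,0],"fingers":0},
    {"xyz":[-10,-34,0],"rotation":[0,0,0],"fingers":0},
    {"xyz":[-10,-34,0],"rotation":[0,0,0],"fingers":0},
    {"xyz":[-10,-34,0],"rotation":[0,0,0],"fingers":0},
    {"xyz":[-10,-34,0],"rotation":[0,0,0],"fingers":0},
    {"xyz":[-10,-34,0],"rotation":[0,0,0],"fingers":0},
    {"xyz":[-36,-15,0],"rotation":[0,0,0],"fingers":0},
    {"xyz":[-36,-15,0],"rotation":[0,0,0],"fingers":0},
    {"xyz":[-36,-15,0],"rotation":[0,0,0],"fingers":0},
    {"xyz":[-36,-15,0],"rotation":[0,0,0],"fingers":0},
    {"xyz":[-36,-15,0],"rotation":[0,0,0],"fingers":0},
    {"xyz":[-36,-15,0],"rotation":[0,0,0],"fingers":0},
  ],
)

```text
t: 1.9
eef_pos: [0.3746, 0.2849, 0.2154]
ee_rot: [0.0, 0.144, 0.99, 0.0]
ft_force: [0.1, 0.2, 0.6]
width: 0.0882
grasp_force: 0.0
```

send_rows(
  moves=[
    {"xyz":[-36,-15,0],"rotation":[0,0,0],"fingers":0},
    {"xyz":[-36,-15,0],"rotation":[0,0,0],"fingers":0},
    {"xyz":[-36,-15,0],"rotation":[0,0,7],"fingers":0},
    {"xyz":[-36,-15,0],"rotation":[0,0,7],"fingers":0},
    {"xyz":[0,0,0],"rotation":[0,0,7],"fingers":0},
    {"xyz":[0,0,0],"rotation":[0,0,7],"fingers":0},
    {"xyz":[0,0,0],"rotation":[0,0,7],"fingers":0},
    {"xyz":[0,0,0],"rotation":[0,0,7],"fingers":0},
    {"xyz":[0,0,0],"rotation":[0,0,7],"fingers":0},
    {"xyz":[0,0,0],"rotation":[0,0,7],"fingers":0},
    {"xyz":[0,0,0],"rotation":[0,0,7],"fingers":0},
    {"xyz":[0,0,0],"rotation":[0,0,7],"fingers":0},
  ],
)

```text
t: 2.9
eef_pos: [0.491, 0.1841, 0.2149]
ee_rot: [0.0, 0.688, 0.726, 0.0]
ft_force: [0.6, -0.6, 0.1]
width: 0.0883
grasp_force: 0.0
```

send_rows(
  moves=[
    {"xyz":[0,0,0],"rotation":[0,0,3.4],"fingers":0},
    {"xyz":[0,0,0],"rotation":[0,0,0],"fingers":0},
    {"xyz":[0,0,0],"rotation":[0,0,0],"fingers":0},
  ],
)

```text
t: 3.15
eef_pos: [0.491, 0.1841, 0.2149]
ee_rot: [0.0, 0.706, 0.708, 0.0]
ft_force: [0.2, 0.4, -0.3]
width: 0.0883
grasp_force: 0.0
```

```bash
python3 look.py w2 bar:.065 ocular:.038 rack:.008
```

```text
3.15 [0.491  0.1841 0.2149] yaw y [[-0.002, 1.0, 0.0], [1.0, 0.002, 0.0], [0.0, 0.0, -1.0]] 0.08826774317403661 [ 0.2  0.4 -0.3]
bar 0.57 [252.7, 53.6, 272.6, 263.8] [496.1, 187.6, 254.1, 18.5, 90.0]
ocular 0.94 [205.0, 190.4, 317.8, 207.9] [539.6, 140.0, 65.5, 25.9, 0.2]
rack 0.7 [205.2, 57.5, 325.0, 262.2] [453.6, 275.1, 74.9, 65.6, 90.0]
```

View pics/w2.png

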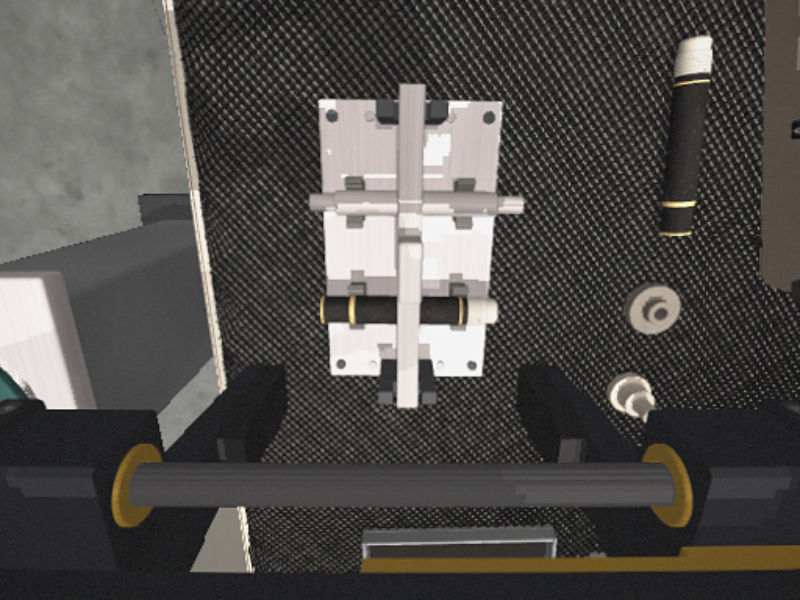

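The wrist view shows the bar across the rack (column about 410/800), the rack tube at (405,310) with its white cap toward +x, and the test bar at (415,203). Bar centre (0.496, 0.188) agrees with the top view. I descend and grip the tab.

send_rows(
  moves=[
    {"xyz":[4,5,27],"rotation":[0,0,0],"fingers":0},
    {"xyz":[0,0,30],"rotation":[0,0,0],"fingers":0},
    {"xyz":[0,0,30],"rotation":[0,0,0],"fingers":0},
    {"xyz":[0,0,25],"rotation":[0,0,0],"fingers":0},
    {"xyz":[0,0,20],"rotation":[0,0,0],"fingers":0},
    {"xyz":[0,0,15],"rotation":[0,0,0],"fingers":0},
    {"xyz":[0,0,6],"rotation":[0,0,0],"fingers":0},
    {"xyz":[0,0,0],"rotation":[0,0,0],"fingers":0.5},
    {"xyz":[0,0,0],"rotation":[0,0,0],"fingers":1},
    {"xyz":[0,0,0],"rotation":[0,0,0],"fingers":1},
    {"xyz":[0,0,0],"rotation":[0,0,0],"fingers":1},
    {"xyz":[0,0,0],"rotation":[0,0,0],"fingers":1},
  ],
  grip_force=35,
)

```text
t: 4.35
eef_pos: [0.4971, 0.1885, 0.0632]
ee_rot: [0.001, 0.707, 0.707, 0.001]
ft_force: [-0.1, 0.5, -0.2]
width: 0.0571
grasp_force: 0.0
```

send_rows(
  moves=[
    {"xyz":[0,0,0],"rotation":[0,0,0],"fingers":1},
    {"xyz":[0,0,0],"rotation":[0,0,0],"fingers":1},
    {"xyz":[0,0,0],"rotation":[0,0,0],"fingers":1},
    {"xyz":[0,0,0],"rotation":[0,0,0],"fingers":1},
  ],
)

```text
t: 4.68
eef_pos: [0.496, 0.1881, 0.0619]
ee_rot: [0.0, 0.707, 0.707, 0.0]
ft_force: [1.3, 0.9, -0.3]
width: 0.0301
grasp_force: 0.0
```

send_rows(
  moves=[
    {"xyz":[0,0,0],"rotation":[0,0,0],"fingers":1},
    {"xyz":[0,0,0],"rotation":[0,0,0],"fingers":1},
    {"xyz":[0,0,0],"rotation":[0,0,0],"fingers":1},
    {"xyz":[0,0,0],"rotation":[0,0,0],"fingers":1},
  ],
)

```text
t: 5.02
eef_pos: [0.4961, 0.1881, 0.0618]
ee_rot: [0.0, 0.707, 0.707, 0.0]
ft_force: [0.3, -0.2, -1.0]
width: 0.0163
grasp_force: 35.0
```

send_rows(
  moves=[
    {"xyz":[0,0,-5],"rotation":[0,0,0],"fingers":1},
    {"xyz":[0,0,-10],"rotation":[0,0,0],"fingers":1},
    {"xyz":[0,0,-15],"rotation":[0,0,0],"fingers":1},
  ],
)

```text
t: 5.27
eef_pos: [0.4942, 0.1875, 0.0908]
ee_rot: [-0.001, 0.707, 0.707, -0.002]
ft_force: [0.7, 0.5, -2.0]
width: 0.0167
grasp_force: 35.0
```

send_rows(
  moves=[
    {"xyz":[0,0,-20],"rotation":[0,0,0],"fingers":1},
    {"xyz":[0,0,-20],"rotation":[0,0,0],"fingers":1},
    {"xyz":[0,0,-10],"rotation":[0,0,0],"fingers":1},
    {"xyz":[0,14,0],"rotation":[0,0,0],"fingers":1},
    {"xyz":[0,25,0],"rotation":[0,0,0],"fingers":1},
    {"xyz":[0,30,0],"rotation":[0,0,0],"fingers":1},
    {"xyz":[0,30,0],"rotation":[0,0,0],"fingers":1},
    {"xyz":[0,25,0],"rotation":[0,0,0],"fingers":1},
    {"xyz":[0,15,0],"rotation":[0,0,0],"fingers":1},
    {"xyz":[0,0,15],"rotation":[0,0,0],"fingers":1},
    {"xyz":[0,0,25],"rotation":[0,0,0],"fingers":1},
    {"xyz":[0,0,25],"rotation":[0,0,0],"fingers":1},
  ],
)

```text
t: 6.27
eef_pos: [0.6364, 0.1882, 0.0772]
ee_rot: [0.001, 0.707, 0.707, 0.001]
ft_force: [-1.0, -0.3, -3.1]
width: 0.0167
grasp_force: 35.0
```

send_rows(
  moves=[
    {"xyz":[0,0,20],"rotation":[0,0,0],"fingers":1},
    {"xyz":[0,0,15],"rotation":[0,0,0],"fingers":1},
    {"xyz":[0,0,10],"rotation":[0,0,0],"fingers":1},
    {"xyz":[0,0,8],"rotation":[0,0,0],"fingers":1},
    {"xyz":[0,0,5],"rotation":[0,0,0],"fingers":1},
    {"xyz":[0,0,0],"rotation":[0,0,0],"fingers":1},
  ],
)

```text
t: 6.77
eef_pos: [0.6345, 0.188, 0.0181]
ee_rot: [-0.0, 0.707, 0.707, -0.001]
ft_force: [-1.7, -0.1, -2.4]
width: 0.0164
grasp_force: 35.0
```

send_rows(
  moves=[
    {"xyz":[0,0,4],"rotation":[0,0,0],"fingers":1},
    {"xyz":[0,0,2],"rotation":[0,0,0],"fingers":1},
    {"xyz":[0,0,2],"rotation":[0,0,0],"fingers":1},
    {"xyz":[0,0,0],"rotation":[0,0,0],"fingers":1},
  ],
)

```text
t: 7.1
eef_pos: [0.6351, 0.1881, 0.011]
ee_rot: [0.0, 0.707, 0.707, 0.0]
ft_force: [0.5, 0.1, -2.3]
width: 0.0168
grasp_force: 35.0
```

send_rows(
  moves=[
    {"xyz":[0,0,1],"rotation":[0,0,0],"fingers":1},
    {"xyz":[0,0,0],"rotation":[0,0,0],"fingers":1},
  ],
)

```text
t: 7.27
eef_pos: [0.6351, 0.1881, 0.01]
ee_rot: [0.0, 0.707, 0.707, 0.0]
ft_force: [-0.2, -0.3, -3.2]
width: 0.0164
grasp_force: 35.0
```

send_rows(
  moves=[
    {"xyz":[0,0,1],"rotation":[0,0,0],"fingers":1},
    {"xyz":[0,0,0.5],"rotation":[0,0,0],"fingers":1},
    {"xyz":[0,0,0],"rotation":[0,0,0],"fingers":1},
  ],
)

```text
t: 7.52
eef_pos: [0.6354, 0.1882, 0.0089]
ee_rot: [0.0, 0.707, 0.707, 0.0]
ft_force: [-0.2, -0.9, 0.6]
width: 0.0162
grasp_force: 35.0
```

send_rows(
  moves=[
    {"xyz":[0,0,0],"rotation":[0,0,0],"fingers":0.5},
    {"xyz":[0,0,0],"rotation":[0,0,0],"fingers":0.5},
    {"xyz":[0,0,0],"rotation":[0,0,0],"fingers":0.5},
    {"xyz":[0,0,0],"rotation":[0,0,0],"fingers":0.5},
    {"xyz":[0,0,0],"rotation":[0,0,0],"fingers":0.5},
  ],
)

```text
t: 7.93
eef_pos: [0.6351, 0.1881, 0.0084]
ee_rot: [0.0, 0.707, 0.707, 0.0]
ft_force: [-0.1, 0.1, 0.5]
width: 0.0439
grasp_force: 0.0
```

send_rows(
  moves=[
    {"xyz":[0,0,-10],"rotation":[0,0,0],"fingers":0.5},
    {"xyz":[0,0,-25],"rotation":[0,0,0],"fingers":0.5},
    {"xyz":[0,0,-35],"rotation":[0,0,0],"fingers":0},
    {"xyz":[0,0,-35],"rotation":[0,0,0],"fingers":0},
    {"xyz":[0,0,-35],"rotation":[0,0,0],"fingers":0},
    {"xyz":[0,0,-35],"rotation":[0,0,0],"fingers":0},
    {"xyz":[0,0,-30],"rotation":[0,0,0],"fingers":0},
    {"xyz":[-12,-35,0],"rotation":[0,0,0],"fingers":0},
    {"xyz":[-12,-35,0],"rotation":[0,0,0],"fingers":0},
    {"xyz":[-12,-35,0],"rotation":[0,0,0],"fingers":0},
    {"xyz":[-12,-34,0],"rotation":[0,0,0],"fingers":0},
    {"xyz":[0,0,0],"rotation":[0,0,-6],"fingers":0},
  ],
)

```text
t: 8.93
eef_pos: [0.489, 0.1381, 0.2124]
ee_rot: [-0.002, 0.669, 0.743, -0.002]
ft_force: [-0.5, -0.3, -0.6]
width: 0.0881
grasp_force: 0.0
```

send_rows(
  moves=[
    {"xyz":[0,0,0],"rotation":[0,0,-7],"fingers":0},
    {"xyz":[0,0,0],"rotation":[0,0,-7],"fingers":0},
    {"xyz":[0,0,0],"rotation":[0,0,-7],"fingers":0},
    {"xyz":[0,0,0],"rotation":[0,0,-7],"fingers":0},
    {"xyz":[0,0,0],"rotation":[0,0,-7],"fingers":0},
    {"xyz":[0,0,0],"rotation":[0,0,-7],"fingers":0},
    {"xyz":[0,0,0],"rotation":[0,0,-7],"fingers":0},
    {"xyz":[0,0,0],"rotation":[0,0,-7],"fingers":0},
    {"xyz":[0,0,0],"rotation":[0,0,-7],"fingers":0},
    {"xyz":[0,0,0],"rotation":[0,0,-7],"fingers":0},
    {"xyz":[0,0,0],"rotation":[0,0,-7],"fingers":0},
    {"xyz":[0,0,0],"rotation":[0,0,-7],"fingers":0},
  ],
)

```text
t: 9.93
eef_pos: [0.496, 0.1401, 0.2142]
ee_rot: [0.0, -0.003, 1.0, 0.0]
ft_force: [-0.3, -0.0, 0.2]
width: 0.0879
grasp_force: 0.0
```

```bash
python3 look.py w3 ocular:.038 test_bar:.04 bar:.012
python3 - <<'E'
from h import *
r.capture('top')
for k,z in(('ocular',.038),('bar',.012),('test_bar',.04)):
    for d in r.masks_of('top',k)[:3]: print(k,round(d['conf'],2),d['extent'],rect(d['mask'],'top',z))
E
```

```text
9.9333 [0.496  0.1401 0.2142] yaw y [[-1.0, -0.006, 0.001], [-0.006, 1.0, 0.0], [-0.001, 0.0, -1.0]] 0.08794166282505654 [-0.3 -0.   0.2]
ocular 0.92 [248.5, 111.5, 269.9, 224.6] [498.9, 142.2, 153.5, 25.4, -0.1]
ocular 0.68 [419.1, 195.4, 460.9, 261.1] [582.5, 397.0, 108.6, 31.6, -10.1]
test_bar 0.57 [312.3, 104.1, 341.1, 231.5] [501.5, 229.1, 169.6, 21.0, -0.5]
bar 0.56 [204.7, 243.9, 331.2, 268.0] [639.7, 157.5, 191.7, 40.5, 88.2]
ocular 0.74 [231.2, 224.2, 239.0, 247.8] [461.6, 141.9, 75.1, 23.4, 1.7]
ocular 0.65 [127.7, 152.5, 148.3, 202.7] [608.6, 405.3, 147.0, 27.4, -11.0]
test_bar 0.55 [195.3, 216.2, 204.5, 251.4] [457.8, 232.4, 77.6, 18.2, 2.6]
test_bar 0.49 [230.9, 221.1, 240.7, 248.0] [461.5, 141.8, 75.0, 23.4, 1.7]
```

View pics/w3.png

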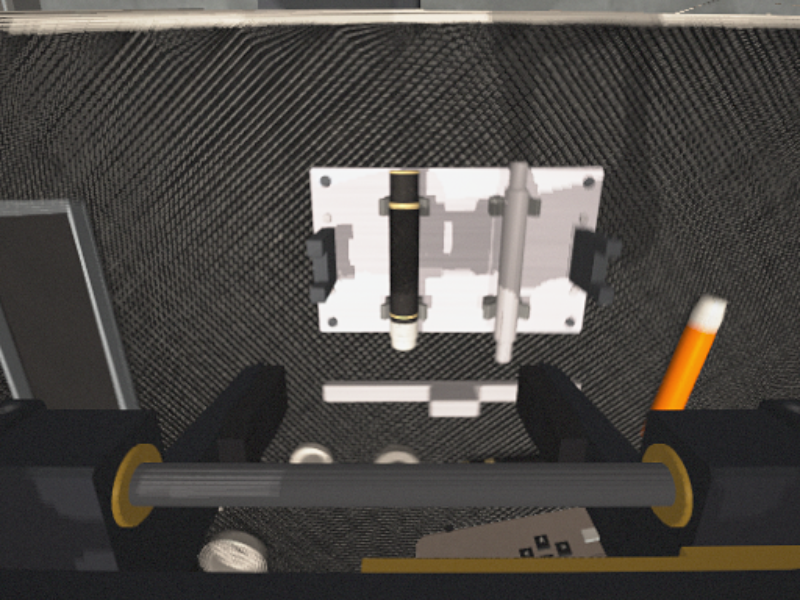

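The bar lies flat behind the rack at (450,395), and the rack tube is alone at (403,258) with its middle at about (0.497, 0.142). I partly close the fingers to clear the bracket and descend.

send_rows(
  moves=[
    {"xyz":[-1,2,20],"rotation":[0,0,0],"fingers":0.45},
    {"xyz":[0,0,25],"rotation":[0,0,0],"fingers":0.45},
    {"xyz":[0,0,25],"rotation":[0,0,0],"fingers":0.45},
    {"xyz":[0,0,25],"rotation":[0,0,0],"fingers":0.45},
    {"xyz":[0,0,20],"rotation":[0,0,0],"fingers":0.45},
    {"xyz":[0,0,15],"rotation":[0,0,0],"fingers":0.45},
    {"xyz":[0,0,0],"rotation":[0,0,0],"fingers":0.45},
  ],
)

```text
t: 10.92
eef_pos: [0.4938, 0.1413, 0.0795]
ee_rot: [-0.003, 0.001, 1.0, -0.001]
ft_force: [-0.7, 0.0, 0.2]
width: 0.0485
grasp_force: 0.0
```

send_rows(
  moves=[
    {"xyz":[0,0,15],"rotation":[0,0,0],"fingers":0.45},
    {"xyz":[0,0,15],"rotation":[0,0,0],"fingers":0.45},
    {"xyz":[0,0,15],"rotation":[0,0,0],"fingers":0.45},
    {"xyz":[0,0,12],"rotation":[0,0,0],"fingers":0.45},
    {"xyz":[0,0,8],"rotation":[0,0,0],"fingers":0.45},
    {"xyz":[0,0,0],"rotation":[0,0,0],"fingers":0.45},
  ],
)

```text
t: 11.42
eef_pos: [0.4959, 0.1418, 0.0171]
ee_rot: [-0.001, 0.0, 1.0, -0.0]
ft_force: [-1.1, 0.2, -0.3]
width: 0.0483
grasp_force: 0.0
```

send_rows(
  moves=[
    {"xyz":[0,0,0],"rotation":[0,0,0],"fingers":1},
    {"xyz":[0,0,0],"rotation":[0,0,0],"fingers":1},
    {"xyz":[0,0,0],"rotation":[0,0,0],"fingers":1},
    {"xyz":[0,0,0],"rotation":[0,0,0],"fingers":1},
    {"xyz":[0,0,0],"rotation":[0,0,0],"fingers":1},
    {"xyz":[0,0,0],"rotation":[0,0,0],"fingers":1},
  ],
  grip_force=15,
)

```text
t: 11.92
eef_pos: [0.4976, 0.1419, 0.0192]
ee_rot: [0.001, -0.0, 1.0, -0.0]
ft_force: [-2.2, -1.3, 12.1]
width: 0.0111
grasp_force: 12.7
```

Width 11 mm and 12 N upward are not right for a 25 mm tube, so I look.

```bash
python3 look.py w4 ocular:.038
```

```text
11.9167 [0.4976 0.1419 0.0192] yaw y [[-1.0, -0.0, 0.001], [-0.0, 1.0, -0.0], [-0.001, -0.0, -1.0]] 0.011122603184993663 [-2.2 -1.3 12.1]
ocular 0.84 [235.2, 114.7, 281.4, 342.6] [480.8, 142.0, 119.1, 25.6, -0.5]
```

View pics/w4.png

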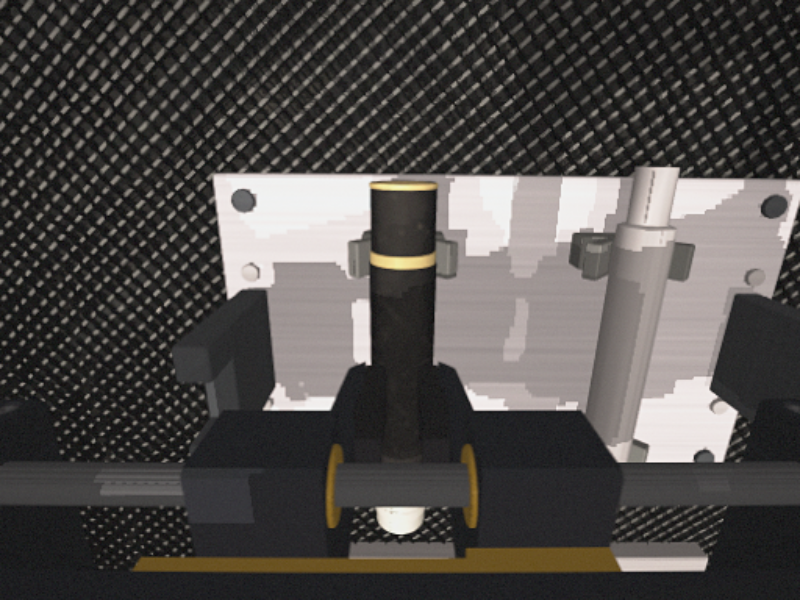

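```bash
python3 - <<'E'
from h import *
s=r.read_state()
for z in (.019,.038,.05):
    print(z,(w2px('wrist',[[.4886,.142+d,z] for d in (.0055,-.0055,.0125,-.0125)],s)*1.5625).round().tolist())
w=r.capture('wrist');sd=r.capture('side')
p=w2px('side',[[.4976,.1419,.04]])[0].round().astype(int);print(p)
a=cv2.resize(w[200:340,180:340],(400,350),interpolation=2)
b=cv2.resize(sd[p[1]-50:p[1]+37,p[0]-50:p[0]+50],(400,350),interpolation=2)
cv2.imwrite('pics/c5.png',np.hstack([a,b])[:,:,::-1])
E
```

```text
0.019 [[414.0, 334.0], [389.0, 334.0], [430.0, 334.0], [373.0, 334.0]]
0.038 [[415.0, 352.0], [388.0, 352.0], [433.0, 352.0], [370.0, 352.0]]
0.05 [[416.0, 366.0], [386.0, 366.0], [435.0, 366.0], [368.0, 366.0]]
[228 183]
```

View pics/c5.png

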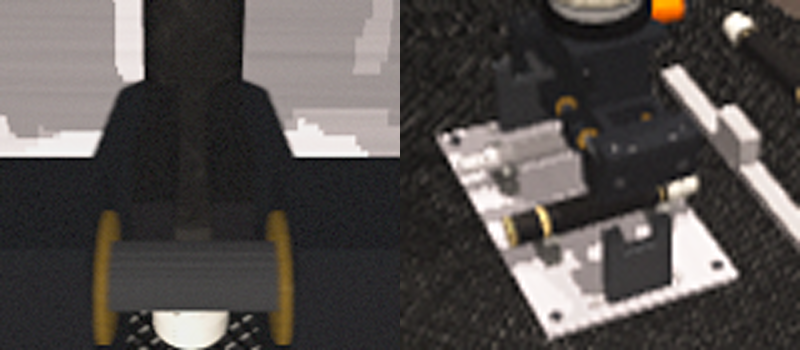

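The fingertips show at row ~365 where the stated TCP end should project to ~334–355. Together with the 11 mm width and the upward push, this means the pads closed on the top of the barrel: they end higher than the stated TCP. I reopen, go 8 mm lower (still clear of the plate and bracket tops), and close again.

send_rows(
  moves=[
    {"xyz":[0,0,0],"rotation":[0,0,0],"fingers":0.45},
    {"xyz":[0,0,0],"rotation":[0,0,0],"fingers":0.45},
    {"xyz":[0,0,0],"rotation":[0,0,0],"fingers":0.45},
    {"xyz":[0,0,0],"rotation":[0,0,0],"fingers":0.45},
    {"xyz":[0,0,0],"rotation":[0,0,0],"fingers":0.45},
    {"xyz":[0,0,0],"rotation":[0,0,0],"fingers":0.45},
    {"xyz":[0,0,0],"rotation":[0,0,0],"fingers":0.45},
  ],
)

```text
t: 12.7
eef_pos: [0.4964, 0.1418, 0.0178]
ee_rot: [-0.001, 0.0, 1.0, -0.0]
ft_force: [-0.3, 0.0, -0.2]
width: 0.0451
grasp_force: 0.0
```

send_rows(
  moves=[
    {"xyz":[0,0,3],"rotation":[0,0,0],"fingers":0.45},
    {"xyz":[0,0,3],"rotation":[0,0,0],"fingers":0.45},
    {"xyz":[0,0,2],"rotation":[0,0,0],"fingers":0.45},
    {"xyz":[0,0,0],"rotation":[0,0,0],"fingers":0.45},
  ],
)

```text
t: 13.03
eef_pos: [0.4962, 0.1419, 0.0094]
ee_rot: [-0.001, 0.0, 1.0, -0.0]
ft_force: [-0.7, -0.2, -0.3]
width: 0.0486
grasp_force: 0.0
```

```bash
python3 look.py w6 ocular:.038
```

```text
13.0333 [0.4962 0.1419 0.0094] yaw y [[-1.0, 0.0, -0.002], [0.0, 1.0, -0.0], [0.002, -0.0, -1.0]] 0.048622478943707165 [-0.7 -0.2 -0.3]
ocular 0.78 [233.1, 121.4, 278.3, 356.3] [476.2, 141.9, 108.5, 25.6, -1.0]
```

send_rows(
  moves=[
    {"xyz":[0,0,0],"rotation":[0,0,0],"fingers":1},
    {"xyz":[0,0,0],"rotation":[0,0,0],"fingers":1},
    {"xyz":[0,0,0],"rotation":[0,0,0],"fingers":1},
    {"xyz":[0,0,0],"rotation":[0,0,0],"fingers":1},
    {"xyz":[0,0,0],"rotation":[0,0,0],"fingers":1},
    {"xyz":[0,0,0],"rotation":[0,0,0],"fingers":1},
  ],
  grip_force=10,
)

```text
t: 13.63
eef_pos: [0.4971, 0.1419, 0.0105]
ee_rot: [0.0, 0.0, 1.0, -0.0]
ft_force: [-0.4, -0.9, 0.7]
width: 0.0239
grasp_force: 10.0
```

Now 23.9 mm at 10 N, a proper grip. Lifting.

send_rows(
  moves=[
    {"xyz":[0,0,0],"rotation":[0,0,0],"fingers":1},
    {"xyz":[0,0,-3],"rotation":[0,0,0],"fingers":1},
    {"xyz":[0,0,-6],"rotation":[0,0,0],"fingers":1},
    {"xyz":[0,0,-9],"rotation":[0,0,0],"fingers":1},
    {"xyz":[0,0,-12],"rotation":[0,0,0],"fingers":1},
    {"xyz":[0,0,-15],"rotation":[0,0,0],"fingers":1},
    {"xyz":[0,0,-15],"rotation":[0,0,0],"fingers":1},
    {"xyz":[0,0,-15],"rotation":[0,0,0],"fingers":1},
    {"xyz":[0,0,-15],"rotation":[0,0,0],"fingers":1},
    {"xyz":[0,0,-15],"rotation":[0,0,0],"fingers":1},
    {"xyz":[0,0,-10],"rotation":[0,0,0],"fingers":1},
    {"xyz":[0,0,-5],"rotation":[0,0,0],"fingers":1},
  ],
  grip_force=15,
)

```text
t: 14.63
eef_pos: [0.4984, 0.1425, 0.1332]
ee_rot: [0.002, 0.0, 1.0, 0.001]
ft_force: [-0.3, -0.9, -0.5]
width: 0.0238
grasp_force: 14.9
```

```bash
python3 look.py w7 ocular:.158; python3 - <<'E'
from h import *
r.capture('top')
for d in r.masks_of('top','test_bar')[:2]: print(d['conf'],rect(d['mask'],'top',.04))
for d in r.masks_of('top','tray')[:2]: print(d['conf'],d['extent'],rect(d['mask'],'top',.02))
E
```

```text
14.6333 [0.4984 0.1425 0.1332] yaw y [[-1.0, 0.0, 0.004], [0.0, 1.0, 0.001], [-0.004, 0.001, -1.0]] 0.02377574824515697 [-0.3 -0.9 -0.5]
ocular 0.89 [233.0, 120.7, 279.6, 353.8] [479.8, 142.2, 113.0, 26.1, 0.1]
ocular 0.6 [449.8, 210.6, 511.7, 294.1] [506.5, 281.8, 62.2, 18.4, -9.8]
0.48 [455.3, 232.0, 72.8, 19.6, -1.8]
0.44 [458.5, 150.7, 59.4, 26.0, 1.8]
0.85 [332.8, 164.9, 383.0, 240.8] [556.1, -188.6, 215.1, 113.2, 1.8]
```

View pics/w7.png

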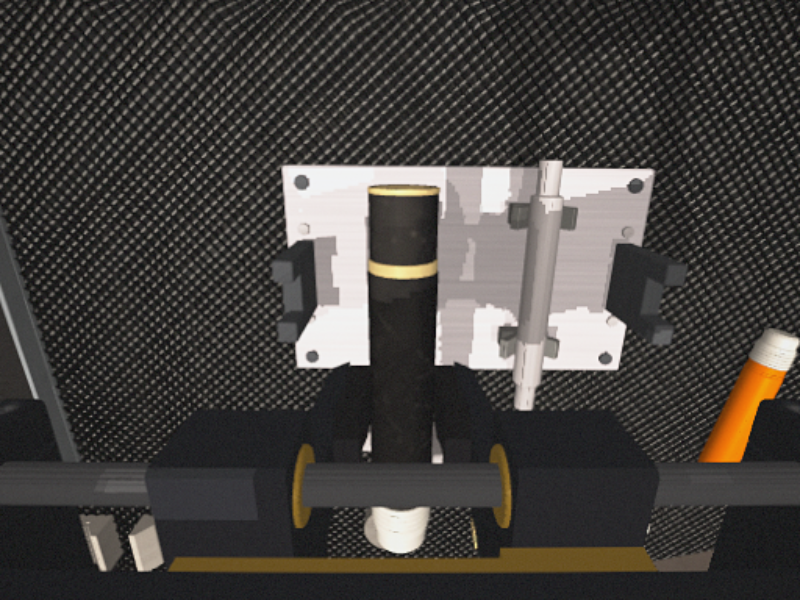

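The tube is up in the fingers at (403,330) and level; the test bar is still in its saddles at (540,270). Carrying it to above the tray centre (0.556, -0.191).

send_rows(
  moves=[
    {"xyz":[-2,-10,0],"rotation":[0,0,0],"fingers":1},
    {"xyz":[-4,-20,0],"rotation":[0,0,0],"fingers":1},
    {"xyz":[-5,-30,0],"rotation":[0,0,0],"fingers":1},
    {"xyz":[-6,-35,0],"rotation":[0,0,0],"fingers":1},
    {"xyz":[-6,-35,0],"rotation":[0,0,0],"fingers":1},
    {"xyz":[-6,-35,0],"rotation":[0,0,0],"fingers":1},
    {"xyz":[-6,-35,0],"rotation":[0,0,0],"fingers":1},
    {"xyz":[-6,-35,0],"rotation":[0,0,0],"fingers":1},
    {"xyz":[-6,-35,0],"rotation":[0,0,-1],"fingers":1},
    {"xyz":[-5,-30,0],"rotation":[0,0,-1],"fingers":1},
    {"xyz":[-4,-20,0],"rotation":[0,0,0],"fingers":1},
    {"xyz":[-3,-12,0],"rotation":[0,0,0],"fingers":1},
  ],
)

```text
t: 15.88
eef_pos: [0.557, -0.1927, 0.1293]
ee_rot: [-0.001, -0.016, 1.0, -0.0]
ft_force: [0.6, 0.3, -1.3]
width: 0.0238
grasp_force: 14.9
```

send_rows(
  moves=[
    {"xyz":[0,0,10],"rotation":[0,0,0],"fingers":1},
    {"xyz":[0,0,20],"rotation":[0,0,0],"fingers":1},
    {"xyz":[0,0,25],"rotation":[0,0,0],"fingers":1},
    {"xyz":[0,0,20],"rotation":[0,0,0],"fingers":1},
    {"xyz":[0,0,10],"rotation":[0,0,0],"fingers":1},
    {"xyz":[0,0,0],"rotation":[0,0,0],"fingers":1},
    {"xyz":[0,0,0],"rotation":[0,0,0],"fingers":1},
  ],
)

```text
t: 16.47
eef_pos: [0.5568, -0.1884, 0.0444]
ee_rot: [-0.001, -0.018, 1.0, 0.001]
ft_force: [-0.8, 0.1, -0.8]
width: 0.0237
grasp_force: 14.9
```

```bash
python3 look.py w8 tray:.02 ocular:.073; python3 - <<'E'
from h import *
r.capture('side')
for k in('ocular','tray'):
  for d in r.masks_of('side',k)[:3]: print(k,d['conf'],d['extent'])
E
```

```text
16.4667 [ 0.5568 -0.1884  0.0444] yaw y [[-0.999, -0.036, -0.002], [-0.036, 0.999, 0.001], [0.002, 0.001, -1.0]] 0.02370351337660123 [-0.8  0.1 -0.8]
tray 0.57 [174.9, 57.4, 333.5, 296.7] [523.8, -192.7, 152.5, 108.1, 1.5]
ocular 0.67 [232.8, 121.5, 280.8, 355.2] [536.7, -189.2, 109.9, 25.7, 2.0]
ocular 0.7 [277.3, 240.2, 310.8, 260.2]
ocular 0.64 [205.5, 130.9, 247.9, 143.0]
tray 0.64 [258.2, 250.9, 351.0, 299.0]
```

send_rows(
  moves=[
    {"xyz":[0,-3,8],"rotation":[0,0,0],"fingers":1},
    {"xyz":[0,0,10],"rotation":[0,0,0],"fingers":1},
    {"xyz":[0,0,8],"rotation":[0,0,0],"fingers":1},
    {"xyz":[0,0,5],"rotation":[0,0,0],"fingers":1},
    {"xyz":[0,0,3],"rotation":[0,0,0],"fingers":1},
    {"xyz":[0,0,2],"rotation":[0,0,0],"fingers":1},
    {"xyz":[0,0,1],"rotation":[0,0,0],"fingers":1},
    {"xyz":[0,0,1],"rotation":[0,0,0],"fingers":1},
    {"xyz":[0,0,1],"rotation":[0,0,0],"fingers":1},
    {"xyz":[0,0,0],"rotation":[0,0,0],"fingers":1},
  ],
)

```text
t: 17.6
eef_pos: [0.5579, -0.1926, 0.0064]
ee_rot: [0.0, -0.017, 1.0, -0.0]
ft_force: [-0.7, 0.0, -1.6]
width: 0.0236
grasp_force: 14.9
```

send_rows(
  moves=[
    {"xyz":[0,0,2],"rotation":[0,0,0],"fingers":1},
    {"xyz":[0,0,2],"rotation":[0,0,0],"fingers":1},
    {"xyz":[0,0,0],"rotation":[0,0,0],"fingers":1},
  ],
)

```text
t: 17.85
eef_pos: [0.5574, -0.1924, 0.002]
ee_rot: [-0.0, -0.017, 1.0, 0.0]
ft_force: [-0.2, 0.1, -1.0]
width: 0.0237
grasp_force: 14.9
```

send_rows(
  moves=[
    {"xyz":[0,0,2],"rotation":[0,0,0],"fingers":1},
    {"xyz":[0,0,2],"rotation":[0,0,0],"fingers":1},
    {"xyz":[0,0,2],"rotation":[0,0,0],"fingers":1},
    {"xyz":[0,0,1],"rotation":[0,0,0],"fingers":1},
    {"xyz":[0,0,0],"rotation":[0,0,0],"fingers":1},
  ],
)

```text
t: 18.27
eef_pos: [0.5574, -0.1924, -0.0051]
ee_rot: [-0.0, -0.017, 1.0, 0.0]
ft_force: [0.2, 0.1, -0.8]
width: 0.0236
grasp_force: 14.9
```

send_rows(
  moves=[
    {"xyz":[0,0,1],"rotation":[0,0,0],"fingers":1},
    {"xyz":[0,0,1],"rotation":[0,0,0],"fingers":1},
    {"xyz":[0,0,0],"rotation":[0,0,0],"fingers":1},
  ],
)

```text
t: 18.52
eef_pos: [0.5576, -0.1925, -0.0068]
ee_rot: [-0.0, -0.017, 1.0, 0.0]
ft_force: [-0.1, -0.4, -0.2]
width: 0.0235
grasp_force: 14.9
```

send_rows(
  moves=[
    {"xyz":[0,0,1],"rotation":[0,0,0],"fingers":1},
    {"xyz":[0,0,0],"rotation":[0,0,0],"fingers":1},
  ],
)

```text
t: 18.68
eef_pos: [0.5576, -0.1925, -0.0078]
ee_rot: [-0.0, -0.017, 1.0, 0.0]
ft_force: [-0.1, 0.2, -0.7]
width: 0.0236
grasp_force: 14.9
```

send_rows(
  moves=[
    {"xyz":[0,0,1],"rotation":[0,0,0],"fingers":1},
    {"xyz":[0,0,0],"rotation":[0,0,0],"fingers":1},
    {"xyz":[0,0,0],"rotation":[0,0,0],"fingers":1},
  ],
)

```text
t: 18.93
eef_pos: [0.5578, -0.1926, -0.0086]
ee_rot: [0.0, -0.017, 1.0, -0.0]
ft_force: [-0.4, 0.0, 1.0]
width: 0.0236
grasp_force: 14.9
```

send_rows(
  moves=[
    {"xyz":[0,0,0.5],"rotation":[0,0,0],"fingers":1},
    {"xyz":[0,0,0.5],"rotation":[0,0,0],"fingers":1},
    {"xyz":[0,0,0],"rotation":[0,0,0],"fingers":1},
  ],
)

```text
t: 19.18
eef_pos: [0.5578, -0.1926, -0.0088]
ee_rot: [-0.0, -0.017, 1.0, -0.0]
ft_force: [-2.2, 1.0, 6.3]
width: 0.0238
grasp_force: 15.2
```

Floor contact. I ease off and release.

send_rows(
  moves=[
    {"xyz":[0,0,-0.7],"rotation":[0,0,0],"fingers":1},
    {"xyz":[0,0,0],"rotation":[0,0,0],"fingers":0.65},
    {"xyz":[0,0,0],"rotation":[0,0,0],"fingers":0.65},
    {"xyz":[0,0,0],"rotation":[0,0,0],"fingers":0.5},
    {"xyz":[0,0,0],"rotation":[0,0,0],"fingers":0.5},
    {"xyz":[0,0,0],"rotation":[0,0,0],"fingers":0.5},
    {"xyz":[0,0,0],"rotation":[0,0,0],"fingers":0.5},
  ],
)

```text
t: 19.77
eef_pos: [0.5577, -0.1925, -0.0091]
ee_rot: [-0.0, -0.017, 1.0, -0.0]
ft_force: [0.3, -0.2, -0.3]
width: 0.0443
grasp_force: 0.0
```

send_rows(
  moves=[
    {"xyz":[0,0,-5],"rotation":[0,0,0],"fingers":0.5},
    {"xyz":[0,0,-10],"rotation":[0,0,0],"fingers":0.5},
    {"xyz":[0,0,-25],"rotation":[0,0,0],"fingers":0.5},
    {"xyz":[0,0,-35],"rotation":[0,0,0],"fingers":0.5},
    {"xyz":[0,0,-35],"rotation":[0,0,0],"fingers":0.5},
    {"xyz":[0,0,-35],"rotation":[0,0,0],"fingers":0.5},
    {"xyz":[0,0,-35],"rotation":[0,0,0],"fingers":0.5},
    {"xyz":[0,0,-30],"rotation":[0,0,0],"fingers":0.5},
    {"xyz":[0,0,0],"rotation":[0,0,0],"fingers":0.5},
    {"xyz":[0,0,0],"rotation":[0,0,0],"fingers":0.5},
  ],
)

```text
t: 20.6
eef_pos: [0.5596, -0.1933, 0.2051]
ee_rot: [0.003, -0.017, 1.0, -0.001]
ft_force: [0.8, -0.1, 0.1]
width: 0.0442
grasp_force: 0.0
```

```bash
python3 look.py w9 tray:.02 ocular:.0185; python3 - <<'E'
from h import *
a=cv2.imread('pics/w9.png');b=cv2.cvtColor(r.capture('side'),cv2.COLOR_RGB2BGR);c=cv2.cvtColor(r.capture('top'),cv2.COLOR_RGB2BGR)
for k,z in(('ocular',.0185),('bar',.012),('test_bar',.04)):
    for d in r.masks_of('top',k)[:3]: print(k,round(d['conf'],2),d['extent'],rect(d['mask'],'top',z))
cv2.imwrite('pics/f.png',np.vstack([np.hstack([cv2.resize(a,(400,300)),cv2.resize(b[110:310,130:397],(400,300))]),cv2.resize(c[120:270,110:400],(800,300))[:, :800]]))
E
```

```text
20.6 [ 0.5596 -0.1933  0.2051] yaw y [[-0.999, -0.035, 0.007], [-0.035, 0.999, -0.003], [-0.006, -0.003, -1.0]] 0.04421596115386754 [ 0.8 -0.1  0.1]
tray 0.79 [216.9, 78.7, 302.4, 237.1] [556.8, -192.2, 217.9, 108.4, 1.6]
ocular 0.75 [247.1, 107.0, 266.1, 219.3] [559.7, -193.2, 152.5, 25.6, 1.5]
ocular 0.65 [126.8, 149.9, 147.2, 203.9] [612.7, 412.8, 147.8, 28.4, -10.1]
bar 0.79 [175.1, 165.7, 264.7, 175.5] [636.4, 188.0, 251.7, 28.4, -88.7]
test_bar 0.75 [193.2, 183.5, 207.7, 247.8] [501.9, 230.6, 165.5, 26.2, 2.7]
```

View pics/f.png

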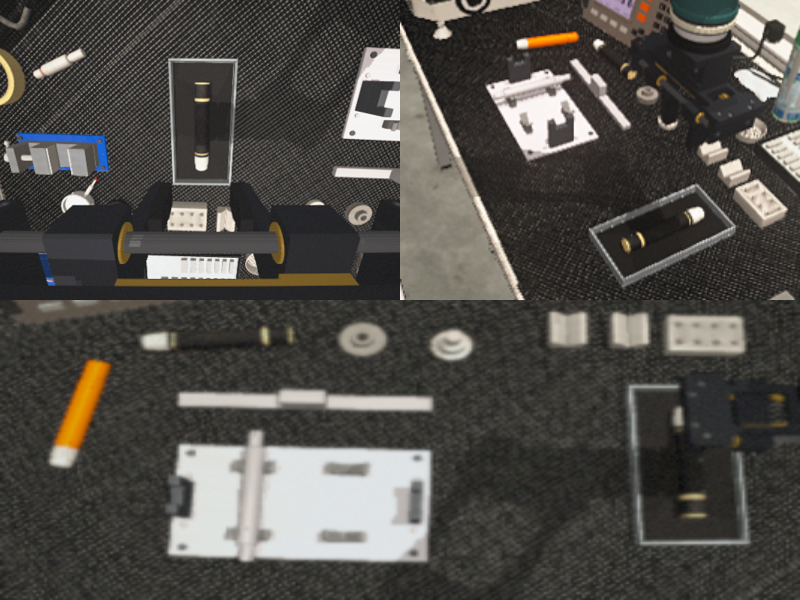

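The tube lies flat in the middle of the tray (top-left panel, 202,125). The bar lies flat on the bench behind the rack (lower panel, 305,401), and the test bar is in its lane (lower panel, 252,495). Handing in.

```bash
python3 -c "
from cell import r
print(r.finish_job())"
```

```text
the job is handed in; nothing more can be done
None
```

I handed in the job at about 21 s: the retaining bar lies flat on the bench behind the rack, the black tube lies flat in the tray, and the test bar is still in its lane; my first grasp closed too high on the tube and pressed it into its saddles with about 12 N before I regripped lower.

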